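# Tap the display jar to the middle of its stand

### The arm

A 7-joint arm with a two-finger parallel gripper is mounted at the origin on a cart in front of the work surface, level with it; the furniture and walls round the work are solid. World frame = base frame: x ahead of the robot, y to its left, z up, the work surface at z = 0. Lengths are in m, angles in rad, forces in N, time in s.
With the tool pointing down it reaches from about 0.35 to 0.9 m from the base axis. Payload 8.1 kg.
Tool frame: the origin (TCP) lies at the centre of the arm's flange, where the gripper is bolted on; the fingertips stand 178 mm ahead of it and the grasp point (between the pads) lies 159 mm ahead of it; z points along the fingers, y is the direction in which the jaws open and shut (so a half turn about z gives the same grasp; the last joint's range is limited). The gripper opens to 92 mm and grips with 3 to 60 N. Pads are 19 mm wide; open, the fingers measure 130 mm over their backs; the gripper's body (75 mm by 190 mm) begins 47 mm behind the grasp point.
Start: joints at [1.109, 0.434, 0.025, 1.573, -0.012, 1.134, -0.075], TCP at [0.219, -0.585, 0.405] pointing down, gripper open.
Joint ranges: [-2.62, 2.62], [-0.44, 2.09], [-1.27, 1.32], [0.08, 2.57], [-1.32, 4.46], [0.12, 2], [-2.74, 2.74]. Speed limits (rad/s): [2.22, 2.22, 3.01, 3.01, 3.14, 3.14, 3.14].

### API

Orientations are given as a rotation vector (axis times angle).
In Python, from cell import arm gives the robot as it stands. The module is installed in compiled form; this text tells all that it offers.
- The arm moves only by the tool move_arm, never from a script. Its argument "steps" is a list of rows, each a list of 4 numbers: the shift along the tool's x, y, z in mm, then the turn about the tool's z in rad. In form: [[x, y, z, twist], ...]. A call has 1 to 20 rows; each row is the pose to reach, as a shift and turn from the pose commanded when the call began, along the tool's axes at that moment; what a row does not reach only later rows make up. A row lasts 1/8 s, in which the tool goes at most 62.5 mm and 10.7 degrees, less where a joint would pass 70% of its speed; a pose out of reach is approached as far as the arm can. A call with a gripper value outside its range is refused whole. "grip" is the finger opening in mm, from 0 to 91.8, set as the call begins (left out, the last holds). The fingers move at their own pace and stop on an object; "grip_force" is the grip in N (left out, the last holds). Time passes only in rows, so rows that repeat a pose let the fingers close. It gives the time, the measured TCP pose, the force and the opening at its end, in the units of the state.
- arm.observe(): the state, without advancing time (a new reading comes with each control period).
- arm.get_image(name): name is "side" or "top"; returns the picture (400x640x3 uint8, red, green, blue); there is no depth.
- arm.camera_info(name): a dict with "mtx" (3x3 intrinsics, pixels), "pose" (4x4, takes a point from camera to world coordinates). Camera axes: x right, y down, z forward; pixel columns grow to the right and rows downward; lengths in m; the calibration is good to about 2 mm. A picture is of the moment at which its call begins. camera_info takes no time and is no camera call.
- arm.sign_off(): hands the job in, once; it reports no verdict.
The state is a dict: "clock": time; "joints": joint angles; "dq": joint speeds; "joint_efforts": joint torques, N m; "position": TCP position; "ee_rot": TCP orientation; "force": force on the tool from outside, world axes, zero at the start; "ft_torque": the same for the moment, N m; "width": opening from 0.0 (shut) to 1.0 (fully open).
Only numpy, scipy, OpenCV 4.12 (cv2) and the standard library are available. Lean on these libraries where they do the work, as an engineer would, in place of code of your own. Each camera call takes 0.05 s, during which the arm holds its last target.

### The job

The honey jar with the yellow lid sits off-centre on its little round display stand and hangs over the edge, ready to topple. With light taps of a fingertip low on its side, nudge it along until it stands upright in the middle of the stand; do not pick it up, knock it hard, tip it or shift the stand. Leave the jar with the black lid, which already stands right, and the other things on the bench where they are.

Things in the scene. Friction and masses are not known exactly. Their poses are not given: they have to be found in the camera images.
- jar_yellow_mid (a point): centre, half-way up (35 mm above its underside), of the off-centre honey jar: cream body, yellow lid, upright round jar 62 mm across and 71 mm high with straight sides, about 0.2 kg, loose; its underside stands on the stand's top. z of the point points up the jar. It slides over the wood when pushed low on its side and tips when pushed high
- jar_yellow: the same jar with the yellow lid; origin at the centre of its underside, z up the jar
- stand_a_top (a point): centre of the flat top of the stand under the yellow-lidded jar: the jar's axis belongs over this point
- stand_a: the dark turned-wood display stand under the yellow-lidded jar, 40 mm high, round top 54 mm across, waist 32 mm, round foot 80 mm across, about 0.6 kg, loose on the bench; origin at the centre of its underside; behind the stands, 0.60 m and more ahead of the robot's base, a fixed shelf board hangs with its underside 0.56 m above the bench along the whole bench: keep the arm and wrist below or in front of it
- jar_black: a like honey jar with a black lid, 62 mm across and 71 mm high, rightly centred on the other stand; origin at the centre of its underside; not to be moved
- stand_b: the second, like display stand, 40 mm high, foot 80 mm across, under the black-lidded jar; origin at the centre of its underside; not to be moved
- carton: small white carton, 63 x 100 mm, 41 mm high (100 mm along its y), loose bystander at the back of the work area; origin at the centre of its underside
- cage: small yellow slotted plastic queen cage, 22 x 62 mm, 16 mm high (62 mm along its y), loose bystander at the front of the bench; origin at the centre of its underside
Mind the look-alikes: they are no part of the job. Of the things that look like the jar_yellow, the smaller one is meant.

How it is judged:
At the end, for the whole second after the job is handed in: The yellow-lidded jar stands upright (within 0.05 rad) and at rest on its stand's top, its axis within 6 mm of the stand's centre, the stand within 8 mm of where it was (horizontal distance between jar_yellow and stand_a below 0.006 m and angle between each of jar_yellow, stand_a's own z axis and vertical below 0.05 rad and z of jar_yellow in the frame of stand_a between 0.037 and 0.043 m and linear speed of jar_yellow below 0.01 m/s and distance of stand_a from where it was at the start of the episode below 0.008 m); the robot touches nothing.
It fails at once if the yellow-lidded jar is tipped by more than 0.2 rad, falls off, or is lifted more than 7 mm off its stand (angle between jar_yellow's own z axis and vertical above 0.2 rad or z of jar_yellow in the frame of stand_a below 0.03 m or z of jar_yellow in the frame of stand_a above 0.047 m).
It fails at once if the yellow-lidded jar is knocked or squeezed with more than 10 N (contact force between the fingers and jar_yellow above 10 N).
It fails at once if the stand is shifted by more than 8 mm (distance of stand_a from where it was at the start of the episode above 0.008 m).
It fails at once if the black-lidded jar or its stand is moved by more than 8 mm (distance of any of jar_black, stand_b from where it was at the start of the episode above 0.008 m).
It fails at once if the carton or the queen cage is moved by more than 15 mm (distance of any of carton, cage from where it was at the start of the episode above 0.015 m).
It also fails if it takes over 51 s, if anything falls off the work surface, if the arm or the gripper's body presses on something with over 40 N, if the wrist force passes 120 N, or if a joint passes its speed limit or range.

## Working session

There is one attempt and no reset: what is moved stays moved. The work goes in short steps, Python scripts to look and compute and a tool call to move; the robot and the scene stay as the last step left them, time stands still between calls to the robot, and variables do not carry over. Pictures are saved under pics/ and viewed, and the job is handed in when it is done.

Besides the shell and the picture viewer there is one more tool, called as name(argument=value, ...), one argument or row to a line, values as JSON. move_arm: Moves the arm, as the interface text tells. Its arguments: {"type":"object","properties":{"steps":{"type":"array"},"grip":{"type":"number"},"grip_force":{"type":"number"}},"required":["steps"]}

```bash
mkdir -p pics; python3 - <<'E'
from cell import arm
import cv2,numpy as np
for n in("side","top"):
    im=arm.get_image(n);cv2.imwrite(f"pics/{n}0.png",im[:,:,::-1]);c=arm.camera_info(n);print(n,np.round(c["mtx"],1).tolist(),np.round(c["pose"],4).tolist())
s=arm.observe();print(s)
E
```

```text
side [[383.2, 0.0, 323.1], [0.0, 383.2, 192.9], [0.0, 0.0, 1.0]] [[-0.9328, -0.2792, 0.2277, 0.3291], [-0.3599, 0.7499, -0.5551, 0.3482], [-0.0157, -0.5997, -0.8001, 0.7608], [0.0, 0.0, 0.0, 1.0]]
top [[514.8, 0.0, 325.6], [0.0, 514.8, 194.7], [0.0, 0.0, 1.0]] [[-0.0308, -0.9845, 0.1727, 0.2778], [-0.9995, 0.0288, -0.014, -0.1178], [0.0088, -0.1731, -0.9849, 1.273], [0.0, 0.0, 0.0, 1.0]]
{'clock': 0.1, 'joints': array([ 1.10939953,  0.43512755,  0.02497666,  1.57399091, -0.01160105,
        1.13400453, -0.07511859]), 'dq': array([ 0.00121886, -0.00143347,  0.00180971, -0.00198878,  0.00037188,
        0.0001395 , -0.00017645]), 'joint_efforts': array([ 4.42917182e-03, -6.69120598e+01,  9.88923535e-01, -3.15147865e+01,
       -6.03231881e-02,  3.73354100e-02,  1.02445902e-04]), 'position': array([ 0.21936534, -0.58501738,  0.40404519]), 'ee_rot': array([-3.08988590e+00, -5.60199520e-01,  5.81526465e-04]), 'force': array([0.36049355, 0.13587922, 0.7358388 ]), 'ft_torque': array([0.03279513, 0.02046454, 0.01017051]), 'width': 0.9995969575302684}
```

View pics/side0.png

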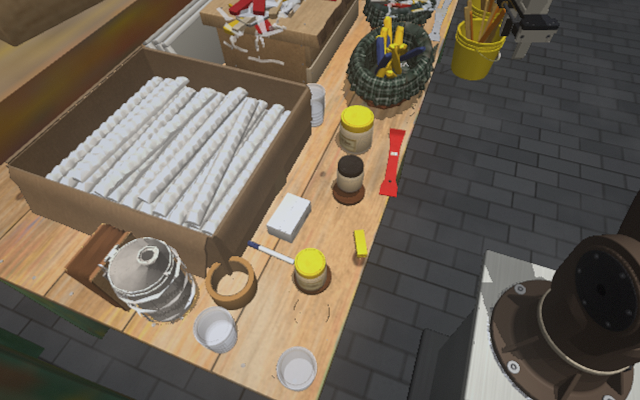

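View pics/top0.png

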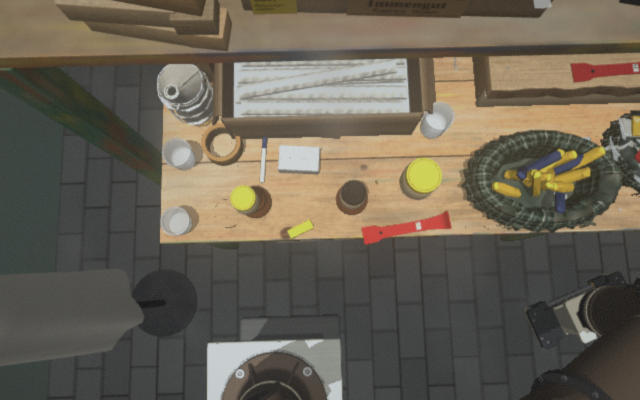

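Candidates for the yellow-lidded jar: the small one at top (243,199) / side (311,262), on a dark stand; and the larger one at top (424,177) / side (357,118), straight on the bench. I choose the small one and check it in a crop.

```bash
cat > h.py <<'E'
import cv2,numpy as np
from cell import arm
C={n:arm.camera_info(n) for n in("side","top")}
def ray(n,u,v,z):
    K=np.array(C[n]["mtx"]);P=np.array(C[n]["pose"]);d=P[:3,:3]@np.linalg.inv(K)@[u,v,1];o=P[:3,3];return o+d*(z-o[2])/d[2]
def proj(n,p):
    K=np.array(C[n]["mtx"]);P=np.array(C[n]["pose"]);q=K@(P[:3,:3].T@(np.array(p)-P[:3,3]));return q[:2]/q[2]
def lid(n,im,roi):
    h=cv2.cvtColor(im,cv2.COLOR_RGB2HSV);m=cv2.inRange(h,(22,150,90),(35,255,255));k=np.zeros_like(m);x,y,w,hh=roi;k[y:y+hh,x:x+w]=m[y:y+hh,x:x+w]
    return k
E
python3 - <<'E'
from h import *
a=cv2.imread("pics/side0.png");b=cv2.imread("pics/top0.png")
A=cv2.resize(a[225:310,265:350],None,fx=4.7,fy=4.7,interpolation=cv2.INTER_CUBIC);B=cv2.resize(b[160:240,210:290],(399,399),interpolation=cv2.INTER_CUBIC)
cv2.imwrite("pics/crop0.png",np.hstack([A[:399,:399],B]))
for n,im,roi in(("side",a,(280,235,60,60)),("top",b,(215,170,60,60))):
    m=lid(n,im[:,:,::-1].copy(),roi);c=max(cv2.findContours(m,0,1)[0],key=cv2.contourArea);e=cv2.fitEllipse(c);print(n,e,cv2.boundingRect(c))
    for z in(.105,.111):print(z,ray(n,*e[0],z).round(4))
E
```

```text
side ((309.66015625, 262.8261413574219), (29.767974853515625, 30.272003173828125), 44.08424377441406) (295, 248, 31, 31)
0.105 [0.4802 0.0557 0.105 ]
0.111 [0.4788 0.0583 0.111 ]
top ((248.00827026367188, 205.38980102539062), (2.611321210861206, 7.950943946838379), 56.73287582397461) (244, 203, 9, 6)
0.105 [0.463  0.0442 0.105 ]
0.111 [0.4621 0.0434 0.111 ]
```

View pics/crop0.png

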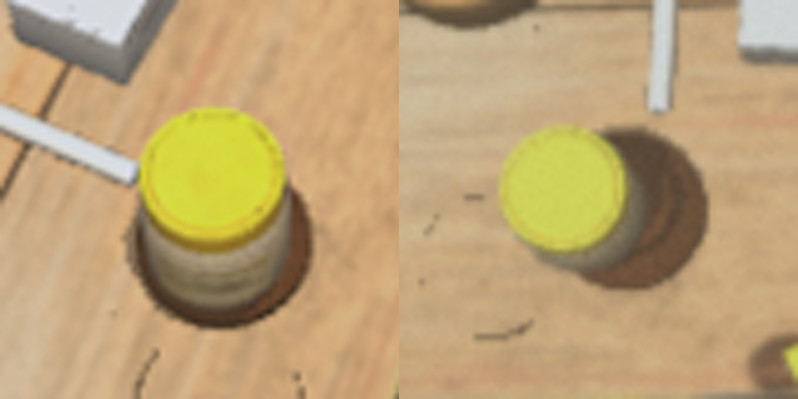

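```bash
cat >> h.py <<'E'
from scipy.optimize import least_squares
def circ(P,r=None):
    P=np.array(P)[:,:2];c0=P.mean(0)
    if r: f=lambda p:np.hypot(*(P-p[:2]).T)-r;x0=c0
    else: f=lambda p:np.hypot(*(P-p[:2]).T)-p[2];x0=[*c0,.035]
    s=least_squares(f,x0,loss="soft_l1",f_scale=.001);return s.x.round(4),np.abs(s.fun).mean().round(5)
def yellow(im,roi):
    h=cv2.cvtColor(im,cv2.COLOR_RGB2HSV);m=cv2.inRange(h,(24,140,60),(36,255,255));k=np.zeros_like(m);x,y,w,hh=roi;k[y:y+hh,x:x+w]=m[y:y+hh,x:x+w];return k
E
python3 - <<'E'
from h import *
b=cv2.imread("pics/top0.png")[:,:,::-1].copy();a=cv2.imread("pics/side0.png")[:,:,::-1].copy()
hb=cv2.cvtColor(b,cv2.COLOR_RGB2HSV);ha=cv2.cvtColor(a,cv2.COLOR_RGB2HSV)
print("lid",hb[198,238:248:3].tolist(),ha[262,305:315:4].tolist(),"stand",hb[208,258:268:2].tolist(),"wood",hb[208,275:285:4].tolist(),b[208,250:285].sum(1).tolist())
for n,im,roi in(("side",a,(280,235,60,60)),("top",b,(215,170,60,60))):
    h=cv2.cvtColor(im,cv2.COLOR_RGB2HSV)
    x,y,w,hh=roi
    m=cv2.inRange(h,(24,140,60),(36,255,255))[y:y+hh,x:x+w]
    d=cv2.inRange(h,(0,0,0),(180,255,125))[y:y+hh,x:x+w]
    cv2.imwrite(f"pics/m_{n}.png",cv2.resize(np.hstack([m,d]),None,fx=6,fy=6,interpolation=0))
E
python3 -c "
import cv2,numpy as np
cv2.imwrite('pics/mm.png',cv2.resize(np.vstack([cv2.imread('pics/m_side.png'),cv2.imread('pics/m_top.png')]),None,fx=.8,fy=.8,interpolation=0))"
```

```text
lid [[31, 148, 208], [31, 147, 211], [31, 148, 209], [31, 146, 213]] [[29, 183, 216], [30, 186, 214], [30, 184, 217]] stand [[13, 109, 105], [13, 109, 101], [13, 100, 92], [14, 111, 110], [13, 121, 110]] wood [[17, 95, 205], [17, 100, 199], [17, 99, 199]] [326, 320, 332, 329, 313, 283, 270, 236, 245, 255, 236, 222, 220, 229, 256, 250, 248, 255, 245, 238, 315, 469, 503, 508, 498, 506, 500, 501, 495, 485, 479, 480, 485, 487, 486]
```

View pics/mm.png

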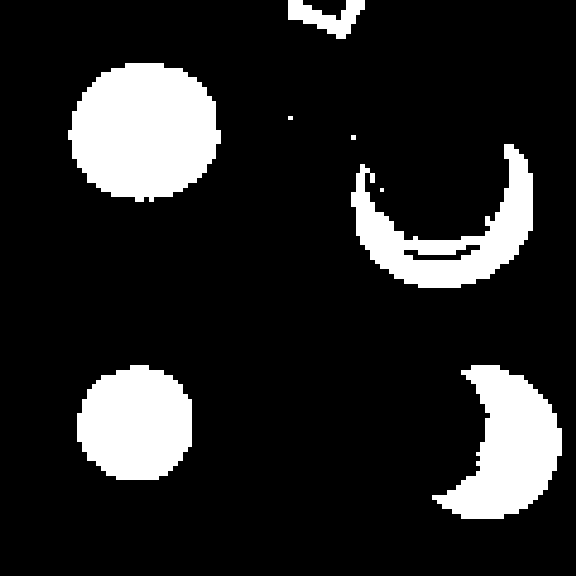

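```bash
cat >> h.py <<'E'
def boundary(m):
    # subpixel-ish: contour of 8x upsampled mask
    M=cv2.resize(m,None,fx=8,fy=8,interpolation=cv2.INTER_LINEAR);M=(M>127).astype(np.uint8)*255
    c=max(cv2.findContours(M,cv2.RETR_EXTERNAL,cv2.CHAIN_APPROX_NONE)[0],key=cv2.contourArea)[:,0].astype(float)
    return (c+.5)/8-.5
def measure(n,im,roi,zl=.111,zf=.004):
    x,y,w,hh=roi;h=cv2.cvtColor(im,cv2.COLOR_RGB2HSV)[y:y+hh,x:x+w]
    m=cv2.inRange(h,(24,120,60),(36,255,255));bl=boundary(m)+[x,y]
    out={}
    out["lid"]=circ([ray(n,*p,zl) for p in bl])
    d=cv2.inRange(h,(0,0,0),(20,255,150));d=cv2.morphologyEx(d,cv2.MORPH_OPEN,np.ones((2,2)))
    bf=boundary(d)+[x,y];W=np.array([ray(n,*p,zf) for p in bf])[:,:2]
    hull=cv2.convexHull(bf.astype(np.float32))
    on=np.array([abs(cv2.pointPolygonTest(hull,tuple(map(float,p)),True))<.4 for p in bf])
    W=W[on]
    out["foot"]=circ(W,.040);out["footfree"]=circ(W)
    return out
E
python3 - <<'E'
from h import *
b=cv2.imread("pics/top0.png")[:,:,::-1].copy();a=cv2.imread("pics/side0.png")[:,:,::-1].copy()
print(measure("top",b,(215,170,60,60)))
print(measure("side",a,(280,245,60,60)))
h=cv2.cvtColor(b,cv2.COLOR_RGB2HSV)
# black-lid jar stand, cage, carton rough
for nm,u,v,z in(("cage",301,229,.016),("cartonc",299,159,.041),("blacklid",353,194,.111),("penL",264,180,.01),("bigjar",424,177,.1),("cup",177,221,.05)):print(nm,ray("top",u,v,z).round(3))
print(ray("side",309.7,262,.111))
E
```

```text
{'lid': (array([0.4804, 0.0555, 0.0294]), np.float64(0.0005)), 'foot': (array([0.4854, 0.037 ]), np.float64(0.00063)), 'footfree': (array([0.4856, 0.0376, 0.0406]), np.float64(0.0005))}
{'lid': (array([0.48  , 0.0556, 0.0295]), np.float64(0.00039)), 'foot': (array([0.4841, 0.04  ]), np.float64(0.00119)), 'footfree': (array([0.4853, 0.0385, 0.0419]), np.float64(0.00047))}
cage [ 0.415 -0.073  0.016]
cartonc [ 0.585 -0.073  0.041]
blacklid [ 0.481 -0.197  0.111]
penL [0.541 0.017 0.01 ]
bigjar [ 0.519 -0.365  0.1  ]
cup [0.439 0.221 0.05 ]
[0.47937124 0.05674384 0.111     ]
```

```bash
python3 - <<'E'
from h import *
for z in(1,.8,.6,.4,.2,0,-.3,-.6,-.9):
    for uv in((140,320),(165,302)):
        p=ray("top",*uv,z);P=C["side"]["pose"];print(uv,p.round(3),"depth",round(float((np.array(P)[:3,:3].T@(p-np.array(P)[:3,3]))[2]),2),proj("side",p).round(0))
print(ray("top",480,200,0),[arm.observe()[k] for k in("joints",)])
R=cv2.Rodrigues(arm.observe()["ee_rot"])[0];print(R.round(3))
E
python3 -c "
import cv2
a=cv2.imread('pics/top0.png');cv2.imwrite('pics/c1.png',cv2.resize(a[240:400,0:220],None,fx=3,fy=3))"
```

```text
(140, 320) [ 0.263 -0.024  1.   ] depth 0.0 [ 254877. -535986.]
(165, 302) [ 0.272 -0.037  1.   ] depth 0.01 [  8106. -17002.]
(140, 320) [0.252 0.044 0.8  ] depth 0.12 [ 901. -542.]
(165, 302) [0.267 0.023 0.8  ] depth 0.14 [ 817. -516.]
(140, 320) [0.241 0.113 0.6  ] depth 0.24 [594. 104.]
(165, 302) [0.263 0.082 0.6  ] depth 0.26 [558.  69.]
(140, 320) [0.231 0.182 0.4  ] depth 0.36 [491. 320.]
(165, 302) [0.258 0.141 0.4  ] depth 0.39 [468. 273.]
(140, 320) [0.22 0.25 0.2 ] depth 0.48 [440. 428.]
(165, 302) [0.254 0.201 0.2  ] depth 0.51 [422. 377.]
(140, 320) [0.209 0.319 0.   ] depth 0.6 [409. 493.]
(165, 302) [0.249 0.26  0.   ] depth 0.64 [394. 440.]
(140, 320) [ 0.193  0.422 -0.3  ] depth 0.78 [381. 553.]
(165, 302) [ 0.243  0.349 -0.3  ] depth 0.83 [368. 499.]
(140, 320) [ 0.176  0.525 -0.6  ] depth 0.96 [363. 590.]
(165, 302) [ 0.236  0.438 -0.6  ] depth 1.02 [352. 535.]
(140, 320) [ 0.16   0.628 -0.9  ] depth 1.14 [351. 616.]
(165, 302) [ 0.229  0.527 -0.9  ] depth 1.21 [340. 561.]
[ 0.47625929 -0.52328521  0.        ] [array([ 1.10939953,  0.43512755,  0.02497666,  1.57399091, -0.01160105,
        1.13400453, -0.07511859])]
[[ 0.936  0.351 -0.001]
 [ 0.351 -0.936  0.001]
 [-0.    -0.001 -1.   ]]
```

View pics/c1.png

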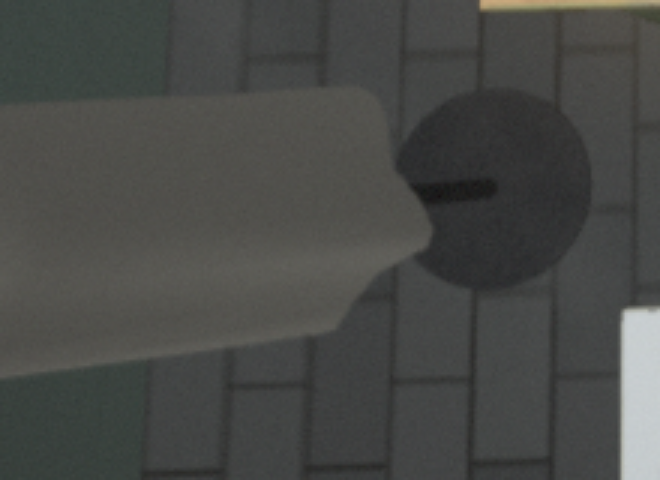

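move_arm(
  steps=[
    [40,-48,0,-0.12],
    [79,-95,0,-0.25],
    [119,-142,0,-0.37],
    [158,-189,0,-0.5],
    [198,-237,0,-0.62],
    [237,-284,0,-0.74],
    [277,-331,0,-0.87],
    [316,-379,0,-0.99],
    [356,-426,0,-1.11],
    [396,-473,0,-1.24],
    [435,-521,0,-1.36],
    [460,-550,0,-1.44],
    [474,-568,0,-1.486],
    [474,-568,0,-1.486],
    [474,-568,0,-1.486],
    [474,-568,0,-1.486],
  ],
  grip=0,
  grip_force=10,
)

```text
clock: 2.1
position: [0.4637, 0.1118, 0.4046]
ee_rot: [1.9, 2.502, -0.001]
force: [0.6, -0.6, 0.5]
width: 0.006
```

move_arm(
  steps=[
    [0,0,40,0],
    [0,0,80,0],
    [0,0,115,0],
    [0,0,140,0],
    [0,0,158,0],
    [0,0,168,0],
    [0,0,171,0],
    [0,0,171,0],
  ],
)

```text
clock: 3.1
position: [0.464, 0.1129, 0.2341]
ee_rot: [1.898, 2.503, 0.001]
force: [-0.2, 0.5, -0.1]
width: 0.002
```

```bash
python3 - <<'E'
from h import *
s=arm.observe();print(s["clock"],s["position"],s["force"])
b=arm.get_image("top");a=arm.get_image("side")
print(arm.observe()["position"],arm.observe()["force"])
A=cv2.resize(a[210:310,250:350],(400,400));B=cv2.resize(b[150:250,180:280],(400,400))
cv2.imwrite("pics/p1.png",np.hstack([A,B])[:,:,::-1])
E
```

```text
3.1 [0.46404601 0.11292113 0.23411973] [-0.24262765  0.50001962 -0.07271026]
[0.46413791 0.11305969 0.23433802] [ 0.93041942 -0.16939429 -0.43654825]
```

View pics/p1.png

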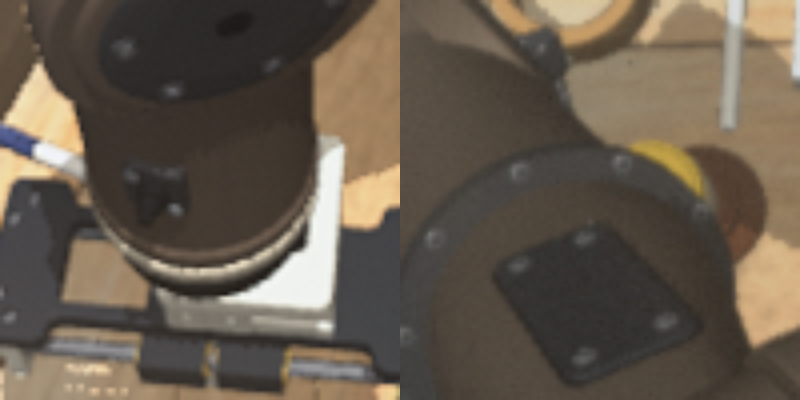

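move_arm(
  steps=[
    [-4,0,0,0],
    [-8,0,0,0],
    [-11,0,0,0],
    [-13,0,0,0],
    [-14,0,0,0],
    [-15,0,0,0],
    [-16,0,0,0],
    [-17,0,0,0],
    [-18,0,0,0],
    [-19,0,0,0],
    [-20,0,0,0],
    [-21,0,0,0],
    [-22,0,0,0],
    [-23,0,0,0],
    [-24,0,0,0],
    [-25,0,0,0],
    [-26,0,0,0],
    [-27,0,0,0],
    [-28,0,0,0],
    [-28,0,0,0],
  ],
)

```text
clock: 5.7
position: [0.4715, 0.0859, 0.2337]
ee_rot: [1.897, 2.504, -0.0]
force: [-0.6, 1.0, 0.3]
width: 0.005
```

```bash
python3 - <<'E'
from h import *
s=arm.observe();print(s["clock"],s["position"],s["force"])
b=arm.get_image("top")
cv2.imwrite("pics/p2.png",cv2.resize(b[150:250,180:280],(500,500))[:,:,::-1])
E
```

```text
5.7 [0.47146572 0.08594121 0.23369989] [-0.58247681  1.03844771  0.31017741]
```

View pics/p2.png

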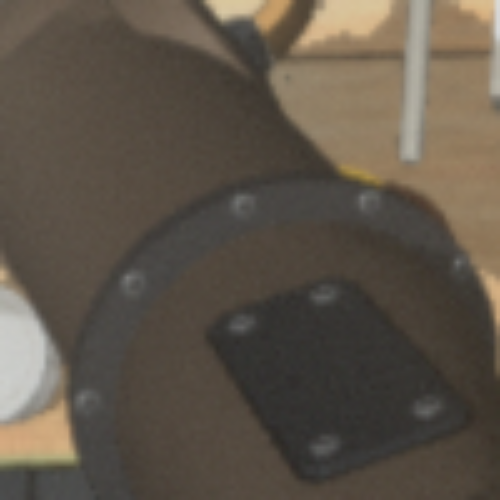

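move_arm(
  steps=[
    [2,0,0,0],
    [8,0,0,0],
    [20,0,-10,0],
    [45,0,-40,0],
    [80,0,-80,0],
    [115,0,-90,0],
    [140,0,-90,0],
    [150,0,-90,0],
    [150,0,-90,0],
  ],
)

```text
clock: 6.88
position: [0.4305, 0.2309, 0.3238]
ee_rot: [-1.896, -2.505, 0.0]
force: [-0.2, -0.4, -0.4]
width: 0.002
```

```bash
python3 - <<'E'
from h import *
b=arm.get_image("top");a=arm.get_image("side");s=arm.observe();print(s["clock"],s["position"])
print(measure("top",b,(229,170,46,60)))
A=cv2.resize(a[210:310,250:350],(400,400));B=cv2.resize(b[150:250,200:300],(400,400))
cv2.imwrite("pics/p3.png",np.hstack([A,B])[:,:,::-1])
E
```

```text
6.975 [0.43107455 0.22963471 0.32347096]
{'lid': (array([0.5028, 0.0361, 0.0133]), np.float64(0.00458)), 'foot': (array([0.4841, 0.0475]), np.float64(0.03013)), 'footfree': (array([0.4801, 0.0517, 0.065 ]), np.float64(0.01137))}
```

View pics/p3.png

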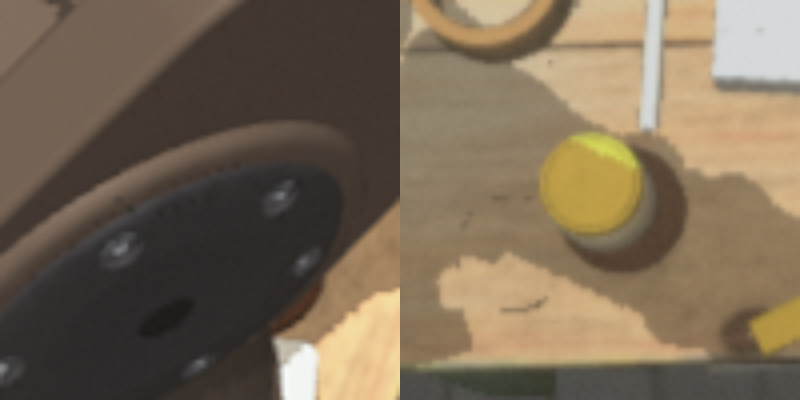

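```bash
python3 - <<'E'
from h import *
b=arm.get_image("top")
np.save("t3.npy",b)
h=cv2.cvtColor(b,cv2.COLOR_RGB2HSV)
print(h[196,218:275:3].tolist())
x,y,w,hh=229,170,46,55
for s in(140,160,175):
    m=cv2.inRange(h,(19,s,60),(36,255,255));m=m[y:y+hh,x:x+w];bl=boundary(m)+[x,y];W=np.array([ray("top",*p,.111) for p in bl]);print(s,circ(W),circ(W,.0294),arm.observe()["clock"])
E
```

```text
[[18, 81, 138], [17, 84, 140], [17, 84, 143], [16, 83, 138], [18, 84, 136], [19, 89, 132], [23, 156, 170], [22, 157, 190], [22, 160, 186], [22, 160, 187], [22, 159, 191], [22, 158, 192], [22, 161, 189], [22, 158, 189], [22, 139, 130], [15, 77, 93], [12, 104, 88], [14, 96, 88], [17, 92, 139]]
140 (array([0.4845, 0.0449, 0.0283]), np.float64(0.00059)) (array([0.4844, 0.045 ]), np.float64(0.00111)) 7.025
160 (array([0.4823, 0.048 , 0.0056]), np.float64(0.00157)) (array([0.5102, 0.0422]), np.float64(0.00245)) 7.025Traceback (most recent call last):
  File "<stdin>", line 8, in <module>
  File "h.py", line 22, in boundary
    c=max(cv2.findContours(M,cv2.RETR_EXTERNAL,cv2.CHAIN_APPROX_NONE)[0],key=cv2.contourArea)[:,0].astype(float)
      ~~~^^^^^^^^^^^^^^^^^^^^^^^^^^^^^^^^^^^^^^^^^^^^^^^^^^^^^^^^^^^^^^^^^^^^^^^^^^^^^^^^^^^^
ValueError: max() iterable argument is empty
```

```bash
python3 - <<'E'
from h import *
b=np.load("t3.npy");h=cv2.cvtColor(b,cv2.COLOR_RGB2HSV)
x,y,w,hh=229,170,46,55
for s in(110,120,130):
    m=cv2.inRange(h,(19,s,60),(36,255,255));m=m[y:y+hh,x:x+w];bl=boundary(m)+[x,y];W=np.array([ray("top",*p,.111) for p in bl]);print(s,circ(W),circ(W,.0294))
for v in(100,110,118):
    d=cv2.inRange(h,(0,0,0),(18,255,v))[y:y+hh,x:x+w];d=cv2.morphologyEx(d,cv2.MORPH_OPEN,np.ones((2,2)));bf=boundary(d)+[x,y];hull=cv2.convexHull(bf.astype(np.float32))
    W=np.array([ray("top",*p,.004) for p in bf if abs(cv2.pointPolygonTest(hull,tuple(map(float,p)),True))<.4]);print(v,circ(W,.04),circ(W))
E
```

```text
110 (array([0.485 , 0.0446, 0.0301]), np.float64(0.0004)) (array([0.485 , 0.0446]), np.float64(0.00073))
120 (array([0.4847, 0.0447, 0.0296]), np.float64(0.00049)) (array([0.4847, 0.0447]), np.float64(0.00051))
130 (array([0.4846, 0.0448, 0.0291]), np.float64(0.00053)) (array([0.4846, 0.0448]), np.float64(0.00057))
100 (array([0.4848, 0.0387]), np.float64(0.00073)) (array([0.4841, 0.0377, 0.039 ]), np.float64(0.00053))
110 (array([0.4846, 0.038 ]), np.float64(0.00053)) (array([0.4844, 0.0377, 0.0397]), np.float64(0.00048))
118 (array([0.4839, 0.0371]), np.float64(0.00058)) (array([0.4841, 0.0374, 0.0403]), np.float64(0.00055))
```

move_arm(
  steps=[
    [-30,4,0,0.08],
    [-65,8,10,0.16],
    [-95,11,40,0.2],
    [-112,13,70,0.2],
    [-120,13,86,0.2],
    [-128,13,90,0.2],
    [-134,13,90,0.2],
    [-138,13,90,0.2],
    [-138,13,90,0.2],
    [-138,13,90,0.2],
    [-138,13,90,0.2],
  ],
)

```text
clock: 8.4
position: [0.4807, 0.1014, 0.2339]
ee_rot: [2.137, 2.302, 0.0]
force: [-0.2, -0.3, -0.0]
width: 0.005
```

move_arm(
  steps=[
    [-4,0,0,0],
    [-7,0,0,0],
    [-9,0,0,0],
    [-10,0,0,0],
    [-11,0,0,0],
    [-12,0,0,0],
    [-13,0,0,0],
    [-14,0,0,0],
    [-15,0,0,0],
    [-16,0,0,0],
    [-17,0,0,0],
    [-18,0,0,0],
    [-19,0,0,0],
    [-20,0,0,0],
    [-20,0,0,0],
    [-20,0,0,0],
  ],
)

```text
clock: 10.4
position: [0.4822, 0.0811, 0.2337]
ee_rot: [2.138, 2.302, -0.0]
force: [0.0, 0.4, 0.2]
width: 0.007
```

move_arm(
  steps=[
    [2,0,0,0],
    [8,0,0,0],
    [20,0,-10,0],
    [45,0,-40,0],
    [80,0,-80,0],
    [115,0,-120,0],
    [150,0,-150,0],
    [190,0,-150,0],
    [230,0,-150,0],
    [260,0,-150,0],
    [270,0,-150,0],
    [270,0,-150,0],
  ],
)

```text
clock: 11.9
position: [0.4618, 0.3509, 0.3839]
ee_rot: [-2.136, -2.303, 0.0]
force: [0.8, -0.1, -0.0]
width: 0.005
```

```bash
python3 - <<'E'
from h import *
b=arm.get_image("top");a=arm.get_image("side");s=arm.observe();print(s["clock"],s["position"])
np.save("t4.npy",b);np.save("s4.npy",a)
A=cv2.resize(a[210:310,250:350],(400,400));B=cv2.resize(b[150:250,200:300],(400,400))
cv2.imwrite("pics/p4.png",np.hstack([A,B])[:,:,::-1])
h=cv2.cvtColor(b,cv2.COLOR_RGB2HSV)
x,y,w,hh=229,170,46,55
for s in(110,120,130):
    m=cv2.inRange(h,(19,s,60),(36,255,255));m=m[y:y+hh,x:x+w];bl=boundary(m)+[x,y];W=np.array([ray("top",*p,.111) for p in bl]);print(s,circ(W),circ(W,.0294))
E
```

```text
12.0 [0.4625379  0.34939433 0.38371285]
110 (array([0.4848, 0.0379, 0.0301]), np.float64(0.00044)) (array([0.4848, 0.0379]), np.float64(0.00073))
120 (array([0.4844, 0.0381, 0.0295]), np.float64(0.00048)) (array([0.4844, 0.0381]), np.float64(0.00049))
130 (array([0.4844, 0.0381, 0.029 ]), np.float64(0.00042)) (array([0.4844, 0.0381]), np.float64(0.00053))
```

View pics/p4.png

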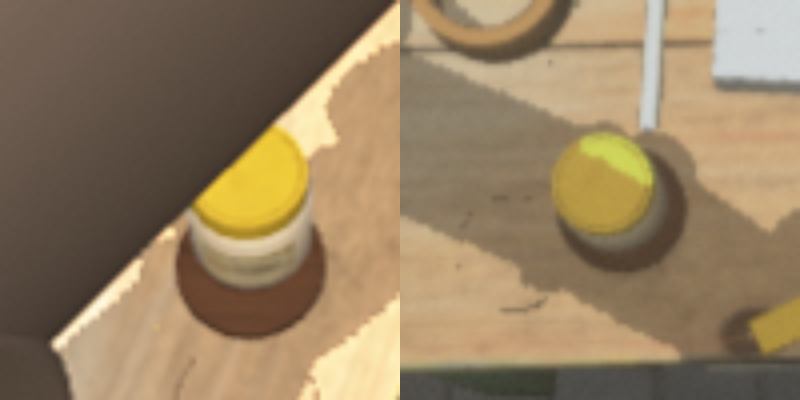

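move_arm(
  steps=[
    [0,-5,-40,0],
    [-40,-15,-60,0],
    [-90,-25,-60,0],
    [-140,-40,-60,0],
    [-190,-50,-60,0],
    [-240,-60,-60,0],
    [-290,-70,-60,0],
    [-340,-80,-60,0],
    [-390,-90,-60,0],
    [-440,-100,-60,0],
    [-490,-110,-60,0],
    [-540,-120,-60,0],
    [-590,-130,-60,0],
    [-640,-130,-60,0],
    [-680,-130,-60,0],
    [-700,-130,-60,0],
    [-700,-130,-60,0],
  ],
)

```text
clock: 14.12
position: [0.3835, -0.3582, 0.4435]
ee_rot: [-2.14, -2.299, 0.0]
force: [1.4, 0.6, -0.8]
width: 0.006
```

```bash
python3 - <<'E'
from h import *
b=arm.get_image("top");a=arm.get_image("side");s=arm.observe();print(s["clock"],s["position"],s["force"])
A=cv2.resize(a[210:310,250:350],(400,400));B=cv2.resize(b[150:250,200:300],(400,400))
cv2.imwrite("pics/p5.png",np.hstack([A,B])[:,:,::-1])
print(measure("top",b,(215,170,62,60)));print(measure("side",a,(280,245,60,60)))
E
```

```text
14.225 [ 0.38423343 -0.35609583  0.44370864] [ 0.1413349   1.50208309 -0.08488805]
{'lid': (array([0.484 , 0.0378, 0.0294]), np.float64(0.00041)), 'foot': (array([0.4859, 0.0359]), np.float64(0.00349)), 'footfree': (array([0.4911, 0.0365, 0.0452]), np.float64(0.00136))}
{'lid': (array([0.4833, 0.0401, 0.0279]), np.float64(0.00215)), 'foot': (array([0.4837, 0.039 ]), np.float64(0.00156)), 'footfree': (array([0.4844, 0.038 , 0.0411]), np.float64(0.00143))}
```

View pics/p5.png

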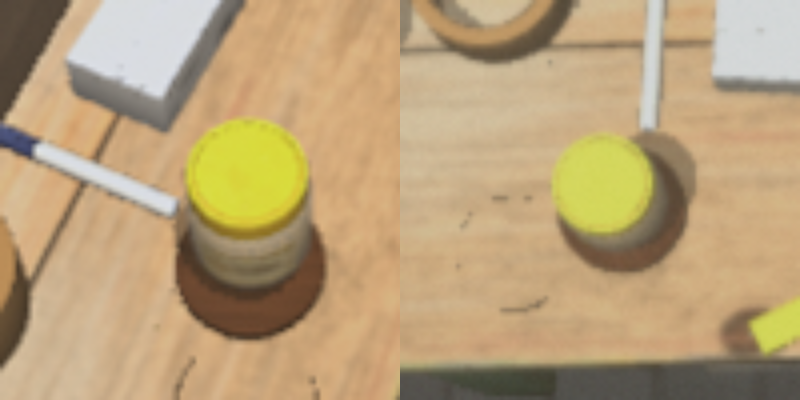

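```bash
python3 -c "
from cell import arm
print(arm.sign_off())"
```

```text
the job is handed in; nothing more can be done
None
```

I nudged the small yellow-lidded jar to the middle of its stand with two slow pushes of the closed fingertips, about 15 mm above its underside. They moved it about 11 mm and 7 mm. I then backed the arm clear of everything and handed the job in at about 14 s of the 51 s allowed; no verdict was reported.

**Last checks:**
- **Jar:** the top view put its axis at (0.484, 0.038) m. The stand's centre is about (0.485, 0.038) m, so the offset is roughly 1 mm against the 6 mm allowed. It looks upright in both views.
- **Stand:** it showed no measurable shift when I measured it between the two pushes.
- **Force:** the wrist force stayed within the sensor's noise, about 1 N, during the pushes.

**Where the checks disagreed:**
- **Lid, side view:** the side camera's final lid fit was noisy and read about 2 mm off the top view, because it picked up part of the lid's side.
- **Stand foot, top view:** the final fit was poor because it picked up the jar's shadow. For the foot I relied on the earlier clean fits and the side view, which agree to about 1–2 mm.

I did not re-measure the black-lidded jar and its stand, the carton or the queen cage. The arm passed well above them, and the parts of the carton and cage visible in the last picture look undisturbed.

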